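# Stow the specimen holder in the bench drawer

## Task

Put the specimen holder (the light metal disc with the upright hub) away in the low bench cabinet: pull the drawer all the way out to its stop, set the holder down gently and flat, hub up, in the round bed in the drawer, then turn the drawer's turnbutton square across the holder's rim so that it cannot lift out. Leave the drawer fully out, and do not disturb the other things on the bench.

Things in the scene. Friction and masses are not known exactly. Their poses are not given: they have to be found in the camera images.
- drawer (a joint): travel in m of the one drawer out of the low cream metal cabinet (fixed, 270 deep x 250 wide x 110 high, a 24 high specimen block on the back of its top): 0 shut, 0.18 at its stop; it slides stiffly (about 3 N) and stays where it is left. Front panel 15 thick, 244 wide, its top edge 102 above the bench; floor 20 above the bench, side walls 24 above the floor.
- drawer_handle (a point): middle of the drawer's handle: a level round steel bar, 12 in diameter and 100 long, its axis 40 in front of the front panel and 85 above the bench (25 below the cabinet's top). Its axes are the cabinet's axes: -x points out of the front, the way the drawer slides out, y along the bar, z up. It moves with the drawer.
- bed (a point): centre of the round bed, on the drawer's floor (20 above the bench): four black stops, 8 high, stand around it and leave the holder 6 of play on every side. It lies 75 behind the inside of the front panel and 130 behind the handle bar, 33 to the cabinet's -y side. Axes as the cabinet's; it moves with the drawer.
- turnbutton (a joint): angle of the turnbutton in rad about its upright pivot, counter-clockwise from above: 0 = its arm points to the drawer's front, clear of the bed; 1.57 = its arm lies square across, over the holder's rim, pointing at the bed's centre (end stop at 1.62). It turns with light friction and stays where it is left.
- turn_grip (a point): grip point of the dark steel turnbutton, on its pivot axis 82 to the cabinet's +y side of the bed's centre, 50 above the drawer's floor: an upright fin 36 long, 10 thick, 36 high (its top 12 above this point, its foot 24 below) stands on the arm, in line with it. The point's -x axis points along the arm to its tip.
- turn_tip (a point): tip of the turnbutton's arm, 50 from the pivot axis: a flat bar 68 long, 18 wide, 8 thick, its underside 18 above the drawer's floor, 4 above the rim of a seated holder.
- holder: the specimen holder: an aluminium disc 130 in diameter and 14 thick with six round black specimens flush in its top and, at its centre, an upright steel hub 30 in diameter that rises 35 above the disc (49 high in all). About 0.45 kg. Origin: centre of its underside; z along the hub.
- holder_hub (a point): point on the hub's axis to grip, 34 above the holder's underside.
- lap_disc: bystander: a plain dark steel lapping disc, 140 in diameter, 18 thick, no hub, lying flat on the bench. Origin: centre of its underside.
- bottle: bystander: white plastic bottle, 70 in diameter, 130 high. Origin: centre of its underside.
- jar: bystander: brown glass jar, 70 in diameter, 90 high. Origin: centre of its underside.
- specimen_box: bystander: white box 90 x 70 x 45 high. Origin: centre of its underside.
- beaker: bystander: white beaker, 72 in diameter, 85 high, on the bench. Origin: centre of its underside.
- brush: bystander: brush 180 long, lying on the bench in front of the robot. Origin: its underside, near its middle.
- paper_roll: bystander: red-brown roll of abrasive paper, 160 long (along its y), 40 in diameter, lying. Origin: centre of its underside.
There are look-alikes about, which are no part of the job. What is meant by the holder is not purple or yellow, and is the larger of those in its own colour.

How it is judged:
On the way, in this order (a step that is already met when the one before it is completed fails the run):
1. the drawer is pulled out to its stop (value of joint drawer above 0.17 m), for 0.2 s.
2. the holder lies flat in the bed, hub up, with the drawer out and the turnbutton still clear (value of joint drawer above 0.17 m and horizontal distance between holder and bed below 0.012 m and z of holder in the frame of bed between -0.004 and 0.004 m and angle between holder's own z axis and vertical below 0.06 rad and value of joint turnbutton below 0.6 rad), for 0.2 s.
3. the turnbutton lies across the holder's rim (horizontal distance between holder and bed below 0.012 m and z of holder in the frame of bed between -0.004 and 0.004 m and angle between holder's own z axis and vertical below 0.06 rad and value of joint turnbutton above 1.3 rad), for 0.2 s.
At the end, for the whole second after the job is handed in: The drawer is out to within 10 mm of its stop; the holder lies at rest, flat and hub up in the bed (underside within 4 mm of the bed, centre within 12 mm, tilt under 0.06 rad); the turnbutton is turned to more than 1.3 rad, across the rim (all of step 3 and value of joint drawer above 0.17 m and linear speed of holder below 0.02 m/s); the robot touches nothing.
It fails at once if a bystander is shifted by more than 30 mm (distance of any of lap_disc, bottle, jar, specimen_box, beaker, brush, paper_roll from where it was at the start of the episode above 0.03 m).
It fails at once if the holder is dropped or slammed into the drawer (faster than 0.45 m/s within 20 mm of the bed) (linear speed of holder above 0.45 m/s and horizontal distance between holder and bed below 0.08 m and z of holder in the frame of bed below 0.02 m).
It also fails if it takes over 70 s, if anything falls off the work surface, if the arm or the gripper's body presses on something with over 40 N, if the wrist force passes 120 N, or if a joint passes its speed limit or range.

## Robot

A 6-joint arm with a two-finger parallel gripper is mounted at the origin on the work surface. World frame = base frame: x ahead of the robot, y to its left, z up, the work surface at z = 0. Lengths are in m, angles in rad, forces in N, time in s.
With the tool pointing down it reaches from about 0.325 to 0.775 m from the base axis. Payload 5.5 kg.
Tool frame: the origin (TCP) lies midway between the tips of the shut fingers; the grasp point (between the pads) lies 19 mm behind it; z points along the fingers, y is the line along which they close (so a half turn about z gives the same grasp; the last joint's range is limited). The gripper opens to 85 mm and grips with 20 to 120 N. Pads are 22 mm wide; open, the fingers measure 114 mm over their backs; the gripper's body (76 mm by 85 mm) begins 54 mm behind the grasp point. The pads swing forward as they close: fully open they stand 13 mm farther back than shut.
Start: joints at [-1.266, 0.091, 1.231, -0, 1.82, -0.057], TCP at [0.212, -0.561, 0.231] pointing down, gripper open.
Joint ranges: [-2.87, 2.87], [-0.86, 2.18], [0.17, 2.46], [-1.51, 4.65], [0.06, 2.69], [-2.65, 2.65]. Speed limits (rad/s): [2.57, 2.57, 3.01, 3.14, 3.14, 3.14].

## Interface

Orientations are given as a rotation vector (axis times angle).
In Python, from cell import telemetry, imaging, job_done gives the robot as it stands. The module is installed in compiled form; this text tells all that it offers.
- The arm moves only by the tool arm_command, never from a script. Its argument "rows" is a list of rows, each an object of numbers: "tx", "ty", "tz": the shift along the tool's x, y, z in units of 0.25 m (1.0 is 0.25 m); "twist": the turn about the tool's z in units of 180 degrees (1.0 is 180 degrees); "jaw": the finger opening in mm, from 0 to 85.4. In form: [{"tx": .., "ty": .., "tz": .., "twist": .., "jaw": ..}, ...]. A call has 1 to 10 rows; each row is the pose to reach, as a shift and turn from the pose commanded when the call began, along the tool's axes at that moment, turning the shorter way round; what a row does not reach only later rows make up. A row lasts 1/8 s, in which the tool goes at most 62.5 mm and 10.7 degrees, less where a joint would pass 70% of its speed; a pose out of reach is approached as far as the arm can. A call with a number of a shift or a turn outside -1 to 1 is refused whole. A call with a gripper value outside its range is refused whole. The fingers move at their own pace and stop on an object; "squeeze" is the grip in N (left out, the last holds). Time passes only in rows, so rows that repeat a pose let the fingers close. It gives the time, the measured TCP pose, the force, the opening and the grip force at its end, in the units of the state.
- telemetry.state(): the state, without advancing time (a new reading comes with each control period).
- imaging.grab_frame(name): name is "side" or "top" or "wrist"; returns (picture, depth): 420x560x3 uint8, red, green, blue; 420x560 float32, m along the optical axis (not along the pixel's ray), 0 where there is no reading.
- imaging.get_calibration(name): a dict with "mtx" (3x3 intrinsics, pixels), "dist" ([k1, k2, p1, p2, k3] as OpenCV has them; the pictures are not rectified), "R" (3x3) and "t" (3): a world point X has camera coordinates R X + t. Camera axes: x right, y down, z forward; pixel columns grow to the right and rows downward; lengths in m; the calibration is good to about 2 mm. A picture is of the moment at which its call begins: read the wrist's pose just before it. get_calibration takes no time and is no camera call; for the wrist camera it gives the pose at the moment of the call.
- job_done(): hands the job in; it is judged then, once.
The state is a dict: "time": time; "joint_positions": joint angles; "qvel": joint speeds; "tau": joint torques, N m; "ee_pos": TCP position; "eef_rot": TCP orientation; "wrist_force": force on the tool from outside, world axes, zero at the start; "wrist_torque": the same for the moment, N m; "width": finger opening in m; "finger_force": force on a finger pad.
Only numpy, scipy, OpenCV 4.12 (cv2) and the standard library are available. Lean on these libraries where they do the work, as an engineer would, in place of code of your own. Each camera call takes 0.05 s, during which the arm holds its last target. There are 200 camera calls.

## Working session

There is one attempt and no reset: what is moved stays moved. The work goes in short steps, Python scripts to look and compute and a tool call to move; the robot and the scene stay as the last step left them, time stands still between calls to the robot, and variables do not carry over. Pictures are saved under pics/ and viewed, at most 10 in all, crops included, and the job is handed in when it is done.

Besides the shell and the picture viewer there is one more tool, called after "Request:" by a JSON object that holds its "api" and its "payload". arm_command: Moves the arm, as the interface text tells. Its arguments: {"type":"object","properties":{"rows":{"type":"array","items":{"type":"object","properties":{"tx":{"type":"number","minimum":-1,"maximum":1},"ty":{"type":"number","minimum":-1,"maximum":1},"tz":{"type":"number","minimum":-1,"maximum":1},"twist":{"type":"number","minimum":-1,"maximum":1},"jaw":{"type":"number"}}}},"squeeze":{"type":"number"}},"required":["rows"]}

```bash
mkdir -p pics; cat > h.py <<'E'
import numpy as np, cv2
from cell import telemetry, imaging, job_done
from scipy.spatial.transform import Rotation as Ro
def grab(n):
    c=imaging.get_calibration(n); p,d=imaging.grab_frame(n); return p,d,c
def save(p,f,s=1.0): cv2.imwrite('pics/'+f,cv2.resize(p[:,:,::-1],None,fx=s,fy=s,interpolation=cv2.INTER_CUBIC))
def ray(c,uv):
    uv=np.asarray(uv,float).reshape(-1,1,2)
    n=cv2.undistortPoints(uv,np.array(c['mtx']),np.array(c['dist'])).reshape(-1,2)
    R=np.array(c['R']);t=np.array(c['t']).ravel()
    return -R.T@t,np.c_[n,np.ones(len(n))]@R
def onz(c,uv,z):
    o,d=ray(c,uv); return o+d*((z-o[2])/d[:,2])[:,None]
def cloud(d,c):
    v,u=np.mgrid[:d.shape[0],:d.shape[1]]
    o,r=ray(c,np.c_[u.ravel(),v.ravel()])
    return (o+r*d.reshape(-1,1)).reshape(*d.shape,3)
def tool():
    s=telemetry.state(); return np.array(s['ee_pos']),Ro.from_rotvec(s['eef_rot']).as_matrix(),s
E
python3 - <<'E'
from h import *
for n in('top','side'):
    p,d,c=grab(n); save(p,n+'0.png',1.4); np.savez(n+'0.npz',p=p,d=d); print(n,c['t'],-np.array(c['R']).T@np.array(c['t']).ravel(),(d>0).mean())
p,R,s=tool();print(p,R.round(3),s['time'],s['wrist_force'],s['width'])
E
```

```text
top [0.06813408 0.54947598 1.66255114] [0.25518457 0.07302131 1.73210598] 0.9960119047619047
side [0.43258409 0.32414916 1.66185957] [-0.40870255  1.01949211  1.35925604] 0.993312074829932
[ 0.21227236 -0.56090913  0.23025026] [[ 0.935  0.354 -0.001]
 [ 0.354 -0.935  0.002]
 [ 0.    -0.002 -1.   ]] 0.1 [ 0.48148634 -0.40314424  0.59554055] 0.08559655279644027
```

View pics/top0.png

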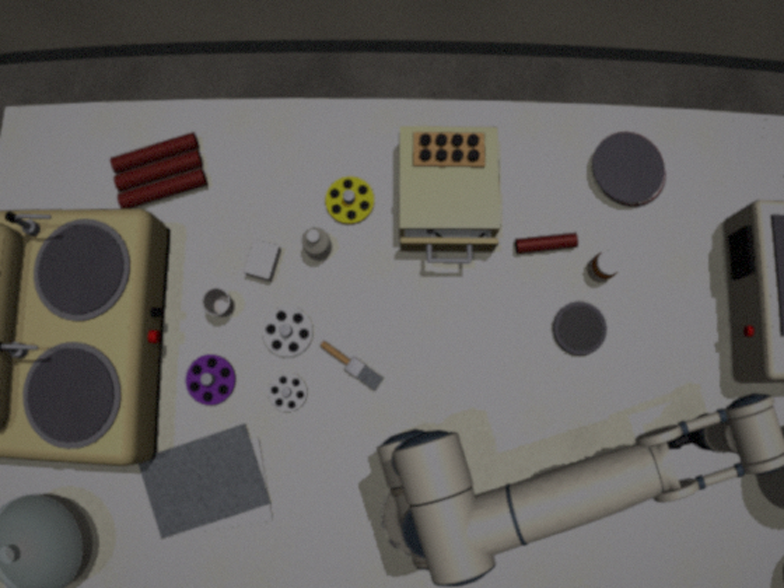

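View pics/side0.png

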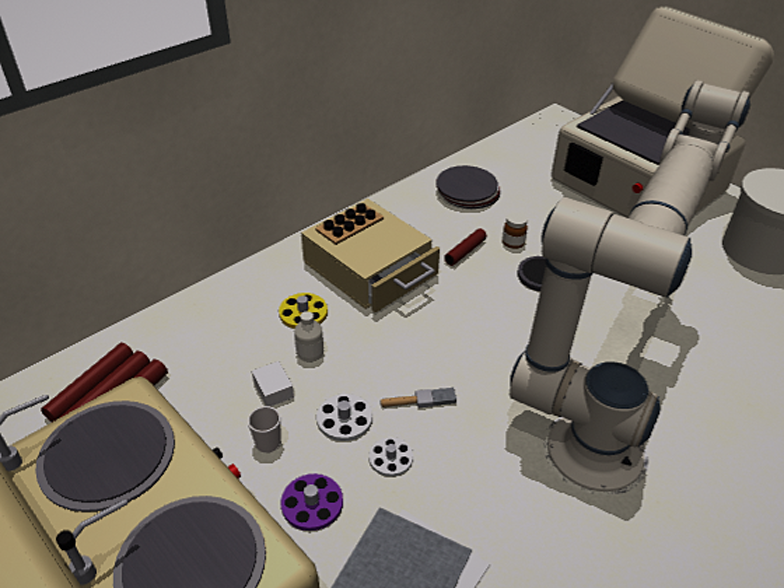

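Top view (display px, 1.4x) shows four holder-like discs: large light at (288,332), small light at (288,393), purple at (211,380), yellow at (350,200). The large light one fits, being neither purple nor yellow and the larger of its colour. The drawer is slightly open, with its handle at about (449,252). I'll confirm the holder in a crop and measure it.

```bash
python3 - <<'E'
from h import *
z=np.load('top0.npz');p,d=z['p'],z['d'];c=imaging.get_calibration('top')
save(p[215:310,120:290],'crop.png',4)
X=cloud(d,c)
# holders: bright low saturation? use depth heights
def reg(u0,u1,v0,v1): 
    m=np.zeros(d.shape,bool);m[int(v0/1.4):int(v1/1.4),int(u0/1.4):int(u1/1.4)]=1;return m&(d>0)
for n,r in(('big',(255,320,303,362)),('small',(264,312,371,415))):
    m=reg(*r);Z=X[...,2]
    for lo,hi in((.008,.025),(.04,.06)):
        k=m&(Z>lo)&(Z<hi);P=X[k]
        v,u=np.nonzero(k);(cc,rr)=cv2.minEnclosingCircle(P[:,:2].astype(np.float32)) if len(P) else (0,0)
        print(n,lo,k.sum(),P.mean(0).round(4),np.round(cc,4),round(rr,4))
# handle & panel & cabinet
m=reg(395,505,120,280);Z=X[...,2]
k=m&(Z>.1)&(Z<.125);P=X[k];rc=cv2.minAreaRect(P[:,:2].astype(np.float32));print('cab',rc,cv2.boxPoints(rc).round(3).tolist())
k=reg(415,485,244,270)&(Z>.07)&(Z<.11);P=X[k];
v,u=np.nonzero(k);print('handle pts',len(P),P.min(0),P.max(0))
for a in range(170,200):
    print(a,''.join('%4d'%(min(999,Z[a,b]*1000)) for b in range(282,362,4)))
E
```

```text
big 0.008 882 [0.4477 0.3585 0.014 ] [0.4386 0.3661] 0.0956
big 0.04 57 [0.4475 0.3593 0.0485] [0.4475 0.3596] 0.0155
small 0.008 436 [0.2967 0.3529 0.0123] [0.2996 0.3567] 0.0612
small 0.04 4 [0.2962 0.3526 0.042 ] [0.2953 0.3543] 0.0089
cab ((0.8155088424682617, -0.04559116065502167), (0.31226012110710144, 0.2484959065914154), 0.2182832509279251) [[0.6589999794960022, 0.07800000160932541], [0.6600000262260437, -0.17000000178813934], [0.972000002861023, -0.16899999976158142], [0.9710000157356262, 0.07900000363588333]]
handle pts 267 [ 0.61555586 -0.13253036  0.07028216] [0.66514187 0.03954387 0.10125314]
170   -4 104 101 100 103 103 102  97  94  96 101 999 101 102 103  97  99 107  97   0
171    0 104 104 108  97 107 102 101 102 107 101  98  98 105  95  98  95  96 100   1
172   -4  97 104 103  95  98 101  95 106  97  96 101  95 100 106 106  96 100  94  -2
173   -1 101 105 100 103  91 103  96 999 101 102  97  97 100  97 105 100  94  99  -1
174   -3  84  85  88  91  83  90 999  90 101  89  91  89  98  95  99  87  87  86   7
175   -7  74 999  79  77  79  93  74  75  77  76  85  78  91  
[... 1362 characters left out ...]
  -2   0  -4   0  -2
192    1  -2   4   1  -1  -5  -4  -2   0  -4  -1   5  -2  -2  -3  -2  -1  -3  -3  -4
193   -4  -1   3  -3  -5  -2  -3  -2   5 -11  -1 -11  -4   5   2  -3   3  -7  -4   0
194   -1  -2   1   5   1 -12   1   0  -3   3  -1   2  -4  -1  -2   1  -1  -4  -1  -2
195    5  -1  -5   4   0   3  -9   1   3  -3  -1  -1  -4   3  -4   5   0   2   0  -4
196    3  -4   0   2  -1   3   0  -2  -3   0   5  -5  -1  -1  -1   0   0  -5  -3   0
197    9   5   3   4   5   0   0   1   3   0   0   2  -1   2   3   6   0  -5  -4   5
198   -2   2   0  -1   0  -4  -3  -5   2   6   0   3   0  -1  -4   1  -3   8  -1   0
199   -7   2  -3   0   1   2   0   8  -1  -2   3  -1  -3  -5   3   0   0   1   2   0
```

View pics/crop.png

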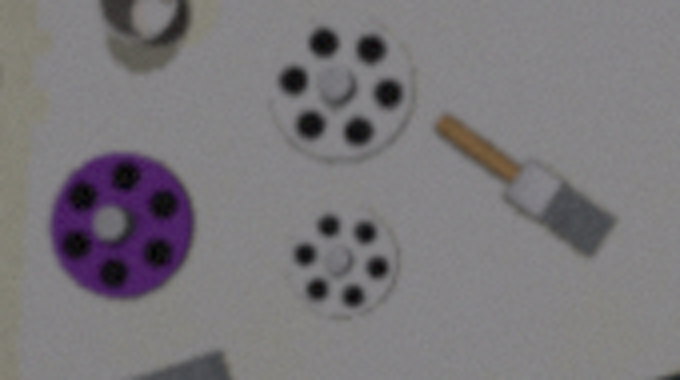

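The crop confirms it: the large light disc with six specimens has its hub at crop (336,85). The small one, at (338,260), is the look-alike. Next I measure the handle and the cabinet's yaw.

```bash
python3 - <<'E'
from h import *
z=np.load('top0.npz');p,d=z['p'],z['d'];c=imaging.get_calibration('top')
X=cloud(d,c);Z=X[...,2]
k=np.zeros(d.shape,bool);k[183:190,298:345]=1;k&=(Z>.07)&(Z<.105)
v,u=np.nonzero(k);print(u.min(),u.max(),v.min(),v.max())
k[:185]=0;v,u=np.nonzero(k)
P=onz(c,np.c_[u,v],.088);print('bar',P.min(0),P.max(0),P.mean(0),np.polyfit(P[:,1],P[:,0],1))
# cabinet side edges by height and front-top edge of panel
L=[];Rr=[]
for r in range(100,162):
    q=np.nonzero((Z[r,260:380]>.095)&(Z[r,260:380]<.15))[0]+260
    L.append((q.min(),r));Rr.append((q.max(),r))
for E in(L,Rr):
    P=onz(c,E,.11);f=np.polyfit(P[:,0],P[:,1],1);res=abs(P[:,1]-np.polyval(f,P[:,0]));g=res<.004;f=np.polyfit(P[g,0],P[g,1],1);print('edge',f,np.polyval(f,.75),g.sum())
Ft=[]
for u in list(range(290,352)):
    q=[r for r in range(165,178) if Z[r,u]>.093]
    Ft.append((u,max(q)))
P=onz(c,Ft,.102);f=np.polyfit(P[:,1],P[:,0],1);g=abs(P[:,0]-np.polyval(f,P[:,1]))<.004;print('panel front',np.polyfit(P[g,1],P[g,0],1),P[g].mean(0))
E
```

```text
305 336 183 187
bar [ 0.61680889 -0.09929828  0.088     ] [0.62547829 0.00802509 0.088     ] [ 0.62114767 -0.04591184  0.088     ] [-0.01646686  0.62039164]
edge [0.01215979 0.06644786] 0.07556769792905622 62
edge [ 0.0038734  -0.17028641] -0.16738135801152293 62
panel front [-0.00294048  0.66207878] [ 0.66221824 -0.04742854  0.102     ]
```

Request:
{"api": "arm_command", "payload": {"rows": [{"tx":0.9,"ty":-0.5,"twist":-0.385,"jaw":36},{"tx":0.9,"ty":-0.5,"twist":-0.385,"jaw":36},{"tx":0.9,"ty":-0.5,"twist":-0.385,"jaw":36},{"tx":0.9,"ty":-0.5,"twist":-0.385,"jaw":36},{"tx":0.9,"ty":-0.5,"twist":-0.385,"jaw":36},{"tx":0.9,"ty":-0.5,"twist":-0.385,"jaw":36},{"tx":0.9,"ty":-0.5,"twist":-0.385,"jaw":36},{"tx":0.9,"ty":-0.5,"twist":-0.385,"jaw":36}]}}

```text
invalid input
```

Request:
{"api": "arm_command", "payload": {"rows": [{"tx":1,"ty":0.7},{"tx":1,"ty":0.7},{"tx":1,"ty":0.7},{"tx":1,"ty":0.7},{"tx":1,"ty":0.7},{"tx":1,"ty":0.7}]}}

```text
invalid input
```

Request:
{"api": "arm_command", "payload": {"rows": [{"tx":0.9,"ty":-0.5,"tz":0,"twist":-0.385,"jaw":36},{"tx":0.9,"ty":-0.5,"tz":0,"twist":-0.385,"jaw":36},{"tx":0.9,"ty":-0.5,"tz":0,"twist":-0.385,"jaw":36},{"tx":0.9,"ty":-0.5,"tz":0,"twist":-0.385,"jaw":36},{"tx":0.9,"ty":-0.5,"tz":0,"twist":-0.385,"jaw":36},{"tx":0.9,"ty":-0.5,"tz":0,"twist":-0.385,"jaw":36},{"tx":0.9,"ty":-0.5,"tz":0,"twist":-0.385,"jaw":36},{"tx":0.9,"ty":-0.5,"tz":0,"twist":-0.385,"jaw":36}]}}

```text
time: 1.1
ee_pos: [0.3785, -0.3644, 0.2308]
eef_rot: [-2.221, -2.221, -0.0]
wrist_force: [0.3, 0.4, -0.0]
width: 0.0362
finger_force: 0.0
```

Request:
{"api": "arm_command", "payload": {"rows": [{"tx":1,"ty":0.8,"tz":0,"twist":0,"jaw":36},{"tx":1,"ty":0.8,"tz":0,"twist":0,"jaw":36},{"tx":1,"ty":0.8,"tz":0,"twist":0,"jaw":36},{"tx":1,"ty":0.8,"tz":0,"twist":0,"jaw":36},{"tx":1,"ty":0.8,"tz":0,"twist":0,"jaw":36},{"tx":1,"ty":0.8,"tz":0,"twist":0,"jaw":36}]}}

```text
time: 1.85
ee_pos: [0.5799, -0.111, 0.2301]
eef_rot: [-2.216, -2.224, 0.0]
wrist_force: [0.3, -1.0, -0.1]
width: 0.036
finger_force: 0.0
```

```bash
python3 - <<'E'
from h import *
p,d,c=grab('wrist');save(p,'w1.png',1.4);np.savez('w1.npz',p=p,d=d,**{k:np.array(c[k]) for k in('mtx','dist','R','t')})
print(tool()[0],-np.array(c['R']).T@np.array(c['t']).ravel())
X=cloud(d,c);k=(d>0)&(abs(X[...,2]-.088)<.006)&(X[...,0]<.64)&(X[...,0]>.58)&(X[...,1]>-.12)&(X[...,1]<.05)
v,u=np.nonzero(k)
if len(v):
    P=onz(c,np.c_[u,v],.088);print(len(P),P.min(0),P.max(0),P.mean(0),u.min(),u.max(),v.min(),v.max())
E
```

```text
[ 0.57947216 -0.11214642  0.2302836 ] [ 0.57987282 -0.04030622  0.37257293]
2285 [ 0.61779397 -0.10142267  0.088     ] [0.64054606 0.00847945 0.088     ] [ 0.62602144 -0.04381918  0.088     ] 325 356 51 186
```

View pics/w1.png

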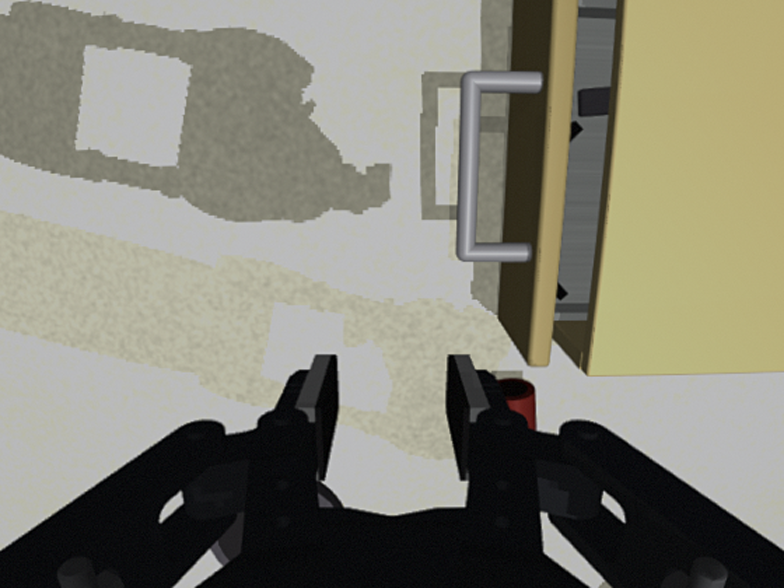

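Wrist view: the bar runs from (470,80) to (463,255), with the drawer panel behind it, and the paper roll is at (518,400). I'll fit the bar and the panel edge by rays.

```bash
python3 - <<'E'
from h import *
z=np.load('w1.npz');p,d=z['p'],z['d'];c=z
X=cloud(d,c);Z=X[...,2]
B=[]
for r in range(64,176):
    q=[u for u in range(322,346) if .07<Z[r,u]<.105]
    if q: B.append(((min(q)+max(q))/2,r))
P=onz(c,B,.087);f=np.polyfit(P[:,1],P[:,0],1);print('bar',f,np.polyval(f,-.046),P[:,1].min(),P[:,1].max())
C=[]
for r in range(10,250,3):
    q=[u for u in range(410,470) if .1<Z[r,u]<.12]
    if q:
        # cabinet front top edge: leftmost u such that next 10 all .1-.12
        for u in range(405,460):
            if np.all((Z[r,u:u+8]>.098)&(Z[r,u:u+8]<.122)) : C.append((u,r));break
P=onz(c,C,.11);f=np.polyfit(P[:,1],P[:,0],1);g=abs(P[:,0]-np.polyval(f,P[:,1]))<.01;f=np.polyfit(P[g,1],P[g,0],1);print('cab front',f,np.polyval(f,-.046),g.sum())
C=[]
for r in range(10,240,3):
    for u in range(360,415):
        if np.all((Z[r,u:u+5]>.092)&(Z[r,u:u+5]<.112)): C.append((u,r));break
P=onz(c,C,.102);f=np.polyfit(P[:,1],P[:,0],1);print('panel front',f,np.polyval(f,-.046))
E
```

```text
bar [-0.01097845  0.62412998] 0.6246349922563202 -0.09190058153679531 -0.001508952999594318
cab front [-0.00268176  0.69672351] 0.6968468709633919 79
panel front [-0.01003234  0.66184614] 0.6623076290265486
```

Request:
{"api": "arm_command", "payload": {"rows": [{"tx":0.265,"ty":0.176,"tz":0,"twist":0,"jaw":40},{"tx":0.265,"ty":0.176,"tz":0,"twist":0,"jaw":40},{"tx":0.265,"ty":0.176,"tz":0.3,"twist":0,"jaw":40},{"tx":0.265,"ty":0.176,"tz":0.45,"twist":0,"jaw":40},{"tx":0.265,"ty":0.176,"tz":0.56,"twist":0,"jaw":40},{"tx":0.265,"ty":0.176,"tz":0.655,"twist":0,"jaw":40},{"tx":0.265,"ty":0.176,"tz":0.655,"twist":0,"jaw":40}], "squeeze": 60}}

```text
time: 2.78
ee_pos: [0.6204, -0.0497, 0.065]
eef_rot: [-2.221, -2.217, 0.006]
wrist_force: [0.6, -0.5, -0.3]
width: 0.04
finger_force: 0.0
```

Request:
{"api": "arm_command", "payload": {"rows": [{"tx":0,"ty":0,"tz":0,"twist":0,"jaw":0},{"tx":0,"ty":0,"tz":0,"twist":0,"jaw":0},{"tx":0,"ty":0,"tz":0,"twist":0,"jaw":0},{"tx":0,"ty":0,"tz":0,"twist":0,"jaw":0}]}}

```text
time: 3.28
ee_pos: [0.6235, -0.049, 0.0698]
eef_rot: [2.219, 2.219, 0.002]
wrist_force: [-0.0, -3.9, 5.9]
width: 0.0098
finger_force: 58.7
```

Request:
{"api": "arm_command", "payload": {"rows": [{"tx":0,"ty":-0.05,"tz":0,"twist":0,"jaw":0},{"tx":0,"ty":-0.12,"tz":0,"twist":0,"jaw":0},{"tx":0,"ty":-0.2,"tz":0,"twist":0,"jaw":0},{"tx":0,"ty":-0.28,"tz":0,"twist":0,"jaw":0},{"tx":0,"ty":-0.36,"tz":0,"twist":0,"jaw":0},{"tx":0,"ty":-0.44,"tz":0,"twist":0,"jaw":0},{"tx":0,"ty":-0.52,"tz":0,"twist":0,"jaw":0},{"tx":0,"ty":-0.57,"tz":0,"twist":0,"jaw":0},{"tx":0,"ty":-0.6,"tz":0,"twist":0,"jaw":0},{"tx":0,"ty":-0.6,"tz":0,"twist":0,"jaw":0}]}}

```text
time: 4.53
ee_pos: [0.4729, -0.0503, 0.0698]
eef_rot: [2.218, 2.217, -0.001]
wrist_force: [-2.1, -8.9, 7.1]
width: 0.0098
finger_force: 60.2
```

Request:
{"api": "arm_command", "payload": {"rows": [{"tx":0,"ty":-0.02,"tz":0,"twist":0,"jaw":0},{"tx":0,"ty":-0.035,"tz":0,"twist":0,"jaw":0},{"tx":0,"ty":-0.05,"tz":0,"twist":0,"jaw":0},{"tx":0,"ty":-0.05,"tz":0,"twist":0,"jaw":0}]}}

```text
time: 5.03
ee_pos: [0.4656, -0.0504, 0.0699]
eef_rot: [2.211, 2.211, 0.013]
wrist_force: [21.9, -8.3, -7.0]
width: 0.01
finger_force: 59.1
```

Request:
{"api": "arm_command", "payload": {"rows": [{"tx":0,"ty":0.02,"tz":0,"twist":0,"jaw":40},{"tx":0,"ty":0.02,"tz":0,"twist":0,"jaw":40},{"tx":0,"ty":0.02,"tz":0,"twist":0,"jaw":40},{"tx":0,"ty":0.02,"tz":-0.2,"twist":0,"jaw":40},{"tx":0,"ty":0.02,"tz":-0.4,"twist":0,"jaw":40},{"tx":0,"ty":0.02,"tz":-0.65,"twist":0,"jaw":40},{"tx":0,"ty":0.02,"tz":-0.65,"twist":0,"jaw":40}]}}

```text
time: 5.9
ee_pos: [0.4665, -0.0485, 0.2363]
eef_rot: [2.215, 2.216, 0.009]
wrist_force: [0.4, -1.0, -0.1]
width: 0.0403
finger_force: 0.0
```

```bash
python3 - <<'E'
from h import *
print(tool()[0])
p,d,c=grab('wrist');save(p,'w2.png',1.4);np.savez('w2.npz',p=p,d=d,**{k:np.array(c[k]) for k in('mtx','dist','R','t')})
X=cloud(d,c);Z=X[...,2]
B=[]
for r in range(30,300):
    q=[u for u in range(560) if .078<Z[r,u]<.095 and .43<X[r,u,0]<.485 and -.1<X[r,u,1]<.01]
    if len(q)>4: B.append(((min(q)+max(q))/2,r))
if B:
    P=onz(c,B,.087);f=np.polyfit(P[:,1],P[:,0],1);print('bar',f,np.polyval(f,-.046),P[:,1].min(),P[:,1].max())
E
```

```text
[ 0.46651132 -0.04847152  0.23633819]
bar [0.00528335 0.4670691 ] 0.46682607023574285 -0.10057053996688048 0.00866915517550209
```

View pics/w2.png

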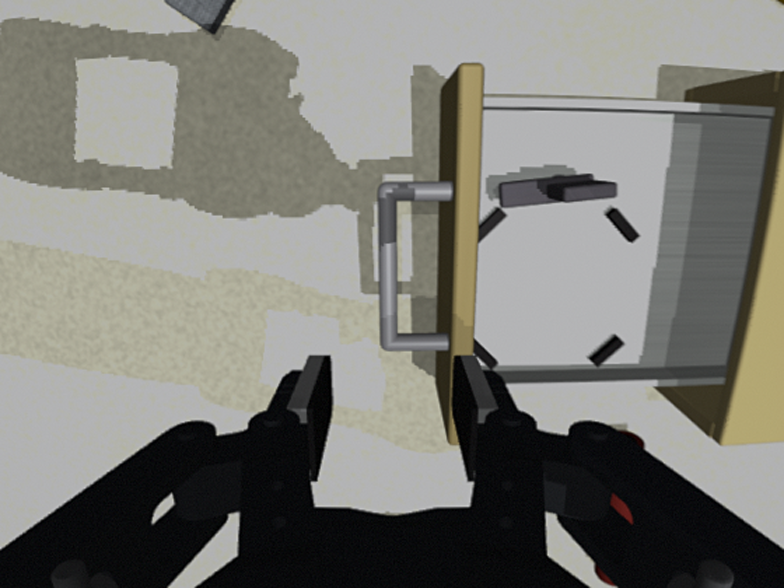

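Drawer is out: bar at x≈0.467, stops around the bed at (490,222), (622,224), (605,350) and (483,352), fin at (585,188). Now to the holder.

Request:
{"api": "arm_command", "payload": {"rows": [{"tx":1,"ty":-0.07,"tz":0,"twist":0,"jaw":50},{"tx":1,"ty":-0.07,"tz":0,"twist":0,"jaw":50},{"tx":1,"ty":-0.07,"tz":0,"twist":0,"jaw":50},{"tx":1,"ty":-0.07,"tz":0,"twist":0,"jaw":50},{"tx":1,"ty":-0.07,"tz":0,"twist":0,"jaw":50}]}}

```text
time: 6.58
ee_pos: [0.4454, 0.2053, 0.2274]
eef_rot: [-2.211, -2.227, 0.005]
wrist_force: [0.4, -0.4, 0.3]
width: 0.0501
finger_force: 0.0
```

Request:
{"api": "arm_command", "payload": {"rows": [{"tx":0.33,"ty":0,"tz":0,"twist":0,"jaw":50},{"tx":0.33,"ty":0,"tz":0,"twist":0,"jaw":50},{"tx":0.33,"ty":0,"tz":0,"twist":0,"jaw":50}]}}

```text
time: 6.95
ee_pos: [0.4469, 0.284, 0.2285]
eef_rot: [-2.219, -2.223, 0.005]
wrist_force: [-0.4, -0.3, 0.0]
width: 0.05
finger_force: 0.0
```

```bash
python3 - <<'E'
from h import *
# bed from w2 : stops
z=np.load('w2.npz');p,d=z['p'],z['d'];X=cloud(d,z)
hsv=cv2.cvtColor(p,cv2.COLOR_RGB2HSV)
m=((hsv[...,2]<60)&(abs(X[...,0]-.597)<.1)&(abs(X[...,1]+.079)<.1)&(X[...,2]<.045)).astype(np.uint8)
n,l,s,ct=cv2.connectedComponentsWithStats(m)
for i in range(1,n):
    if s[i,4]>30: print(s[i],ct[i].round(1),onz(z,ct[i],.028).round(4))
p0,R,s=tool();print(p0,s['eef_rot'])
p,d,c=grab('wrist');X=cloud(d,c);np.savez('w3.npz',p=p,d=d,**{k:np.array(c[k]) for k in('mtx','dist','R','t')})
k=(d>0)&(X[...,2]>.043)&(X[...,2]<.055)&(np.hypot(X[...,0]-.4475,X[...,1]-.359)<.03)
v,u=np.nonzero(k);P=onz(c,np.c_[u,v],.049);cc,r=cv2.minEnclosingCircle(P[:,:2].astype(np.float32));print('hub',len(P),P.mean(0),cc,r)
save(p,'w3.png')
E
```

```text
[314 114   4  16  64] [315.5 121.5] [[0.5051 0.0134 0.028 ]]
[312 144   6  94 296] [314.2 191.1] [[ 0.5057 -0.0596  0.028 ]]
[342 149  19  23 176] [350.1 158.6] [[ 0.5426 -0.0245  0.028 ]]
[433 149  23  24 223] [443.9 160.2] [[ 0.645  -0.0255  0.028 ]]
[421 240  24  22 216] [432.6 250.2] [[ 0.6459 -0.1299  0.028 ]]
[339 243  16  21 137] [345.7 253.7] [[ 0.5439 -0.1331  0.028 ]]
[311 251   4  31  79] [312.8 263.6] [[ 0.5065 -0.1451  0.028 ]]
[0.44691542 0.28401296 0.22851198] [-2.21926066 -2.22315334  0.00459955]
hub 837 [0.45071057 0.35972813 0.049     ] (0.45034295320510864, 0.3595719039440155) 0.015219442546367645
```

Request:
{"api": "arm_command", "payload": {"rows": [{"tx":0.3,"ty":0.01,"tz":0,"twist":0,"jaw":60},{"tx":0.3,"ty":0.01,"tz":0.2,"twist":0,"jaw":60},{"tx":0.3,"ty":0.01,"tz":0.4,"twist":0,"jaw":60},{"tx":0.3,"ty":0.01,"tz":0.55,"twist":0,"jaw":60},{"tx":0.3,"ty":0.01,"tz":0.55,"twist":0,"jaw":60},{"tx":0.3,"ty":0.01,"tz":0.55,"twist":0,"jaw":60}]}}

```text
time: 7.75
ee_pos: [0.4508, 0.3586, 0.0947]
eef_rot: [2.222, 2.22, 0.004]
wrist_force: [-0.2, 0.1, 0.9]
width: 0.0598
finger_force: 0.0
```

```bash
python3 - <<'E'
from h import *
p,R,s=tool();print(p,R.round(4))
E
```

```text
[0.45081978 0.35857109 0.09469776] [[ 9.0e-04  1.0e+00  2.2e-03]
 [ 1.0e+00 -9.0e-04  1.2e-03]
 [ 1.2e-03  2.2e-03 -1.0e+00]]
```

Request:
{"api": "arm_command", "payload": {"rows": [{"tx":0.003,"ty":-0.003,"tz":0.1,"twist":0,"jaw":60},{"tx":0.003,"ty":-0.003,"tz":0.2,"twist":0,"jaw":60},{"tx":0.003,"ty":-0.003,"tz":0.28,"twist":0,"jaw":60},{"tx":0.003,"ty":-0.003,"tz":0.28,"twist":0,"jaw":60}]}}

```text
time: 8.25
ee_pos: [0.4487, 0.3595, 0.0221]
eef_rot: [-2.221, -2.222, 0.002]
wrist_force: [-0.6, -0.7, -1.0]
width: 0.06
finger_force: 0.0
```

Request:
{"api": "arm_command", "payload": {"rows": [{"tx":0,"ty":0,"tz":0,"twist":0,"jaw":20},{"tx":0,"ty":0,"tz":0,"twist":0,"jaw":20},{"tx":0,"ty":0,"tz":0,"twist":0,"jaw":20},{"tx":0,"ty":0,"tz":0,"twist":0,"jaw":20},{"tx":0,"ty":0,"tz":0,"twist":0,"jaw":20}], "squeeze": 60}}

```text
time: 8.88
ee_pos: [0.4501, 0.3606, 0.0247]
eef_rot: [2.22, 2.221, 0.006]
wrist_force: [0.8, -0.2, 6.2]
width: 0.0282
finger_force: 59.9
```

Request:
{"api": "arm_command", "payload": {"rows": [{"tx":0,"ty":0,"tz":-0.1,"twist":0,"jaw":20},{"tx":0,"ty":0,"tz":-0.25,"twist":0,"jaw":20},{"tx":0,"ty":0,"tz":-0.4,"twist":0,"jaw":20},{"tx":0,"ty":0,"tz":-0.6,"twist":0,"jaw":20},{"tx":0,"ty":0,"tz":-0.6,"twist":0,"jaw":20},{"tx":0,"ty":0,"tz":-0.6,"twist":0,"jaw":20}]}}

```text
time: 9.62
ee_pos: [0.4484, 0.3596, 0.1708]
eef_rot: [-2.22, -2.222, 0.004]
wrist_force: [-0.6, 0.5, -4.2]
width: 0.0284
finger_force: 59.9
```

```bash
python3 - <<'E'
from h import *
p,R,s=tool();print(p,R.round(4),s['wrist_force'],s['width'])
p,d,c=grab('side');np.savez('s1.npz',p=p,d=d)
x=p[200:340,190:360];save(x,'s1.png',4)
E
```

```text
[0.4484443  0.35963026 0.17083826] [[-6.0e-04  1.0e+00 -1.9e-03]
 [ 1.0e+00  6.0e-04 -1.3e-03]
 [-1.3e-03 -1.9e-03 -1.0e+00]] [-0.62706796  0.50050184 -4.18146091] 0.028367777391924375
```

View pics/s1.png

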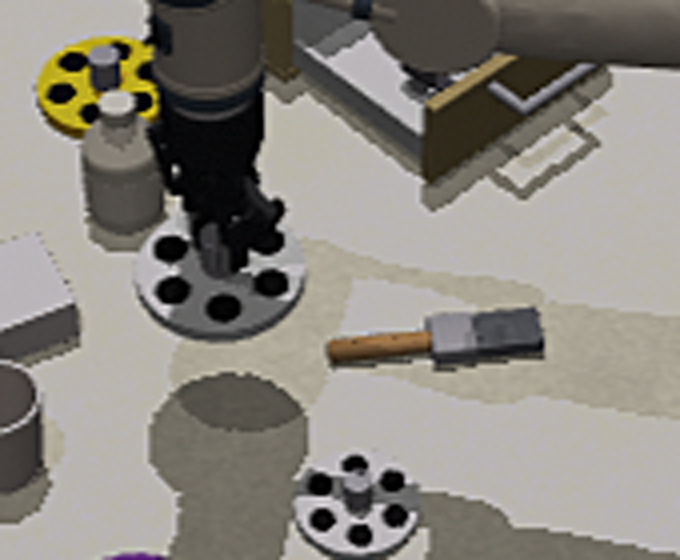

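The side crop shows the holder held level at (220,275). I'll carry it over the bed.

Request:
{"api": "arm_command", "payload": {"rows": [{"tx":-0.1,"ty":0.03,"tz":-0.05,"twist":0,"jaw":20},{"tx":-0.25,"ty":0.08,"tz":-0.05,"twist":0,"jaw":20},{"tx":-0.4,"ty":0.13,"tz":-0.05,"twist":0,"jaw":20},{"tx":-0.55,"ty":0.18,"tz":-0.05,"twist":0,"jaw":20},{"tx":-0.7,"ty":0.23,"tz":-0.05,"twist":0,"jaw":20},{"tx":-0.85,"ty":0.28,"tz":-0.05,"twist":0,"jaw":20},{"tx":-1,"ty":0.33,"tz":-0.05,"twist":0,"jaw":20},{"tx":-1,"ty":0.33,"tz":-0.05,"twist":0,"jaw":20}]}}

```text
time: 10.68
ee_pos: [0.5312, 0.1073, 0.182]
eef_rot: [-2.224, -2.216, 0.007]
wrist_force: [-1.0, 1.8, -4.5]
width: 0.0282
finger_force: 59.7
```

Request:
{"api": "arm_command", "payload": {"rows": [{"tx":-0.1,"ty":0.03,"tz":0,"twist":0,"jaw":20},{"tx":-0.25,"ty":0.08,"tz":0,"twist":0,"jaw":20},{"tx":-0.4,"ty":0.14,"tz":0,"twist":0,"jaw":20},{"tx":-0.55,"ty":0.2,"tz":0,"twist":0,"jaw":20},{"tx":-0.68,"ty":0.25,"tz":0,"twist":0,"jaw":20},{"tx":-0.75,"ty":0.255,"tz":0,"twist":0,"jaw":20},{"tx":-0.75,"ty":0.255,"tz":0,"twist":0,"jaw":20},{"tx":-0.75,"ty":0.255,"tz":0,"twist":0,"jaw":20}]}}

```text
time: 11.68
ee_pos: [0.5951, -0.0762, 0.1846]
eef_rot: [-2.219, -2.222, -0.0]
wrist_force: [-0.0, 0.4, -3.5]
width: 0.0283
finger_force: 59.9
```

```bash
python3 - <<'E'
from h import *
p,R,s=tool();print(p,R.round(4),s['wrist_force'],s['width'])
p,d,c=grab('wrist');np.savez('w4.npz',p=p,d=d,**{k:np.array(c[k]) for k in('mtx','dist','R','t')});save(p,'w4.png',1.4)
X=cloud(d,c);Z=X[...,2]
for y in(-.1,-.05,0):
  k=(abs(X[...,1]-y)<.015)&(abs(Z-.102)<.006)&(X[...,0]>.48)&(X[...,0]<.54);print(y,k.sum(),np.percentile(X[k][:,0],[2,50,98]) if k.sum() else '')
E
```

```text
[ 0.59505802 -0.0761666   0.18464374] [[-1.6e-03  1.0e+00 -8.0e-04]
 [ 1.0e+00  1.6e-03  1.0e-03]
 [ 1.0e-03 -8.0e-04 -1.0e+00]] [-0.01289565  0.41893468 -3.46289477] 0.028288763472830474
-0.1 0 
-0.05 755 [0.50679677 0.51319167 0.52038536]
0 1083 [0.50640806 0.5142816  0.52037925]
```

View pics/w4.png

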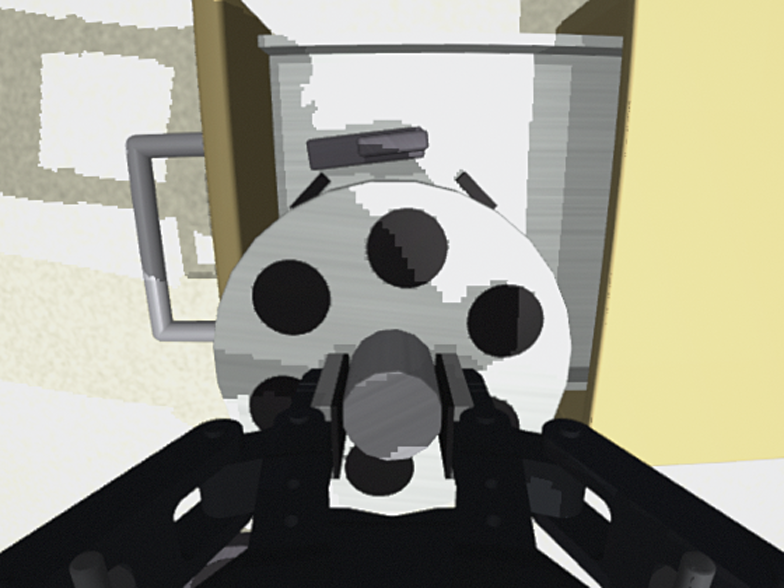

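The wrist view shows the holder above the bed with stops at (310,190) and (475,190), and the turnbutton at (365,148) clear. A quick fine alignment comes next.

```bash
python3 - <<'E'
from h import *
z=np.load('w4.npz');p,d=z['p'],z['d'];X=cloud(d,z);Z=X[...,2]
hsv=cv2.cvtColor(p,cv2.COLOR_RGB2HSV)
m=((hsv[...,2]<50)&(X[...,0]>.52)&(X[...,0]<.67)&(X[...,1]>-.07)&(Z<.045)&(Z>.01)).astype(np.uint8)
n,l,s,ct=cv2.connectedComponentsWithStats(m)
for i in range(1,n):
    if s[i,4]>20: 
        v,u=np.nonzero(l==i);print('stop',s[i],X[l==i].mean(0).round(4), X[l==i].min(0).round(4), X[l==i].max(0).round(4))
k=(Z>.073)&(Z<.09)&(abs(X[...,1])<.03)&(X[...,0]>.54)&(X[...,0]<.66)
P=X[k];r=cv2.minAreaRect(P[:,:2].astype(np.float32));print('fin top',len(P),P.mean(0),r)
k=(Z>.036)&(Z<.055)&(abs(X[...,1])<.03)&(X[...,0]>.53)&(X[...,0]<.66);P=X[k];print('arm',len(P),cv2.minAreaRect(P[:,:2].astype(np.float32)))
k=(abs(Z-.21)<.012)&(np.hypot(X[...,0]-.595,X[...,1]+.076)<.03);P=X[k];print('hub top',len(P),P.mean(0),cv2.minEnclosingCircle(P[:,:2].astype(np.float32)))
# disc top ellipse fit via depth
k=(abs(Z-.175)<.008)&(np.hypot(X[...,0]-.595,X[...,1]+.076)<.08);P=X[k];A=np.c_[P[:,:2],np.ones(len(P))];f=np.linalg.lstsq(A,P[:,2],rcond=None)[0];print('disc plane',len(P),f[:2],P[:,2].mean(),P[:,0].min(),P[:,0].max(),P[:,1].max())
E
```

```text
stop [208 124  27  24 208] [ 0.545  -0.0242  0.0278] [ 0.5313 -0.0345  0.0257] [ 0.5548 -0.0146  0.0297]
fin top 748 [0.59527369 0.00225794 0.0814584 ] ((0.595000147819519, 0.00229744054377079), (0.036285243928432465, 0.010275858454406261), 6.600251197814941)
arm 1219 ((0.5792124271392822, 0.0005210861563682556), (0.0676865354180336, 0.018429206684231758), 6.5141730308532715)
hub top 6523 [ 0.59504959 -0.07272018  0.20903794] ((0.5951356887817383, -0.06996401399374008), 0.02799309603869915)
disc plane 33709 [-0.00394941 -0.00217942] 0.17389169511283167 0.5305387442042527 0.6595428104081604 -0.012075507147567093
```

Request:
{"api": "arm_command", "payload": {"rows": [{"tx":-0.01,"ty":0.002,"tz":0,"twist":0,"jaw":20},{"tx":-0.01,"ty":0.002,"tz":0.1,"twist":0,"jaw":20},{"tx":-0.01,"ty":0.002,"tz":0.2,"twist":0,"jaw":20},{"tx":-0.01,"ty":0.002,"tz":0.3,"twist":0,"jaw":20},{"tx":-0.01,"ty":0.002,"tz":0.38,"twist":0,"jaw":20},{"tx":-0.01,"ty":0.002,"tz":0.44,"twist":0,"jaw":20},{"tx":-0.01,"ty":0.002,"tz":0.48,"twist":0,"jaw":20},{"tx":-0.01,"ty":0.002,"tz":0.5,"twist":0,"jaw":20},{"tx":-0.01,"ty":0.002,"tz":0.5,"twist":0,"jaw":20}]}}

```text
time: 12.85
ee_pos: [0.596, -0.08, 0.0602]
eef_rot: [2.221, 2.222, 0.0]
wrist_force: [-0.0, -0.2, -3.2]
width: 0.0281
finger_force: 59.9
```

Request:
{"api": "arm_command", "payload": {"rows": [{"tx":0,"ty":0,"tz":0.02,"twist":0,"jaw":20},{"tx":0,"ty":0,"tz":0.035,"twist":0,"jaw":20},{"tx":0,"ty":0,"tz":0.045,"twist":0,"jaw":20},{"tx":0,"ty":0,"tz":0.05,"twist":0,"jaw":20}]}}

```text
time: 13.35
ee_pos: [0.5958, -0.08, 0.0473]
eef_rot: [-2.221, -2.222, 0.0]
wrist_force: [-0.1, 0.6, -3.7]
width: 0.0279
finger_force: 59.9
```

Request:
{"api": "arm_command", "payload": {"rows": [{"tx":0,"ty":0,"tz":0.005,"twist":0,"jaw":20},{"tx":0,"ty":0,"tz":0.01,"twist":0,"jaw":20},{"tx":0,"ty":0,"tz":0.014,"twist":0,"jaw":20},{"tx":0,"ty":0,"tz":0.014,"twist":0,"jaw":20}]}}

```text
time: 13.85
ee_pos: [0.596, -0.0801, 0.0447]
eef_rot: [2.221, 2.222, 0.0]
wrist_force: [-2.9, -0.1, 1.7]
width: 0.0282
finger_force: 60.3
```

Request:
{"api": "arm_command", "payload": {"rows": [{"tx":0,"ty":0,"tz":0.002,"twist":0,"jaw":32},{"tx":0,"ty":0,"tz":0.002,"twist":0,"jaw":40},{"tx":0,"ty":0,"tz":0,"twist":0,"jaw":50},{"tx":0,"ty":0,"tz":0,"twist":0,"jaw":50},{"tx":0,"ty":0,"tz":-0.1,"twist":0,"jaw":50},{"tx":0,"ty":0,"tz":-0.3,"twist":0,"jaw":50},{"tx":0,"ty":0,"tz":-0.5,"twist":0,"jaw":50},{"tx":0,"ty":0,"tz":-0.5,"twist":0,"jaw":50}]}}

```text
time: 14.85
ee_pos: [0.5982, -0.0804, 0.1755]
eef_rot: [2.215, 2.216, 0.009]
wrist_force: [0.9, 0.3, -0.8]
width: 0.0501
finger_force: 0.0
```

```bash
python3 - <<'E'
from h import *
p,R,s=tool();print(p,R.round(4),s['wrist_force'],s['width'])
p,d,c=grab('wrist');save(p,'w5.png',1.4)
X=cloud(d,c);Z=X[...,2]
k=(abs(Z-.034)<.008)&(np.hypot(X[...,0]-.596,X[...,1]+.0795)<.075)&(p.min(2)>110);P=X[k];A=np.c_[P[:,:2],np.ones(len(P))];f=np.linalg.lstsq(A,P[:,2],rcond=None)[0];print('plane',len(P),f[:2],P[:,2].mean(),P[:,0].min(),P[:,0].max(),P[:,1].max())
k=(abs(Z-.069)<.006)&(np.hypot(X[...,0]-.596,X[...,1]+.0795)<.03);P=X[k];print('hub',len(P),cv2.minEnclosingCircle(P[:,:2].astype(np.float32)),P.mean(0))
k=(Z>.073)&(Z<.09)&(abs(X[...,1])<.03)&(X[...,0]>.54)&(X[...,0]<.66)
P=X[k];print('fin top',len(P),cv2.minAreaRect(P[:,:2].astype(np.float32)))
E
```

```text
[ 0.59816955 -0.08043366  0.17546259] [[-6.000e-04  9.999e-01  1.020e-02]
 [ 1.000e+00  6.000e-04 -2.000e-03]
 [-2.000e-03  1.020e-02 -9.999e-01]] [ 0.8713802   0.30218694 -0.81182529] 0.050059826039822446
plane 10866 [ 0.00027351 -0.0013055 ] 0.03370497149750517 0.5317182447714065 0.6604052088135797 -0.006153283759823275
hub 1122 ((0.5956044793128967, -0.08075035363435745), 0.015092226676642895) [ 0.5957268  -0.07979097  0.06854941]
fin top 809 ((0.5953437089920044, 0.0024959277361631393), (0.035586971789598465, 0.010426947847008705), 6.560269355773926)
```

View pics/w5.png

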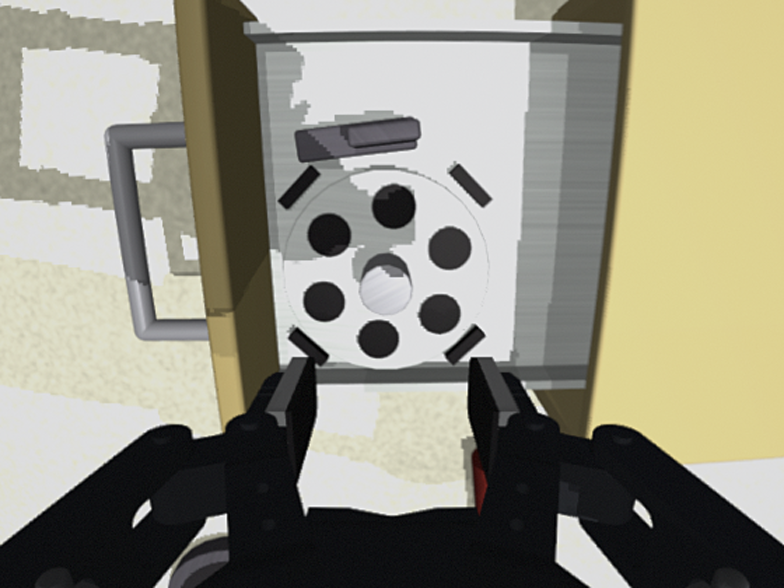

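The holder is seated flat: hub at (385,288) in the ring of four stops, within about 1.5 mm. The fin is at (383,132), with its pivot at (0.5953, 0.0025). Now the turnbutton.

Request:
{"api": "arm_command", "payload": {"rows": [{"tx":0.33,"ty":-0.005,"tz":0,"twist":0.463,"jaw":36},{"tx":0.33,"ty":-0.005,"tz":0,"twist":0.463,"jaw":36},{"tx":0.33,"ty":-0.005,"tz":0,"twist":0.463,"jaw":36},{"tx":0.33,"ty":-0.005,"tz":0,"twist":0.463,"jaw":36},{"tx":0.33,"ty":-0.005,"tz":0,"twist":0.463,"jaw":36},{"tx":0.33,"ty":-0.005,"tz":0,"twist":0.463,"jaw":36},{"tx":0.33,"ty":-0.005,"tz":0,"twist":0.463,"jaw":36},{"tx":0.33,"ty":-0.005,"tz":0.1,"twist":0.463,"jaw":36},{"tx":0.33,"ty":-0.005,"tz":0.2,"twist":0.463,"jaw":36},{"tx":0.33,"ty":-0.005,"tz":0.2,"twist":0.463,"jaw":36}]}}

```text
time: 16.15
ee_pos: [0.5925, 0.0026, 0.1146]
eef_rot: [-3.135, -0.183, 0.012]
wrist_force: [0.8, 0.7, -0.7]
width: 0.0357
finger_force: 0.0
```

```bash
python3 - <<'E'
from h import *
p,R,s=tool();print(p,R.round(4),s['wrist_force'],s['width'],s['joint_positions'])
T=np.array([.5953,.0025,.051]);print('units',(R.T@(T-p)/.25).round(4), 'yaw y', np.degrees(np.arctan2(R[1,1],R[0,1])))
E
```

```text
[0.59245411 0.00259177 0.11455554] [[ 9.931e-01  1.166e-01 -7.700e-03]
 [ 1.166e-01 -9.932e-01  4.000e-04]
 [-7.600e-03 -1.300e-03 -1.000e+00]] [ 0.7939319   0.7460214  -0.69519663] 0.03565900737709942 [-5.30482663e-02  8.60133244e-02  1.44244977e+00  6.00937896e-06
  1.62083815e+00  1.40086858e+00]
units [0.0132 0.002  0.2541] yaw y -83.30356811698361
```

Request:
{"api": "arm_command", "payload": {"rows": [{"tx":0.008,"ty":0.001,"tz":0.08,"twist":0,"jaw":36},{"tx":0.008,"ty":0.001,"tz":0.17,"twist":0,"jaw":36},{"tx":0.008,"ty":0.001,"tz":0.25,"twist":0,"jaw":36},{"tx":0.008,"ty":0.001,"tz":0.25,"twist":0,"jaw":36},{"tx":0.008,"ty":0.001,"tz":0.25,"twist":0,"jaw":0},{"tx":0.008,"ty":0.001,"tz":0.25,"twist":0,"jaw":0},{"tx":0.008,"ty":0.001,"tz":0.25,"twist":0,"jaw":0},{"tx":0.008,"ty":0.001,"tz":0.25,"twist":0,"jaw":0}], "squeeze": 30}}

```text
time: 17.15
ee_pos: [0.5973, 0.0027, 0.0579]
eef_rot: [-3.136, -0.184, -0.004]
wrist_force: [-0.0, 1.0, 5.3]
width: 0.0092
finger_force: 33.8
```

Request:
{"api": "arm_command", "payload": {"rows": [{"tx":0,"ty":0,"tz":0,"twist":-0.05,"jaw":0},{"tx":0,"ty":0,"tz":0,"twist":-0.1,"jaw":0},{"tx":0,"ty":0,"tz":0,"twist":-0.15,"jaw":0},{"tx":0,"ty":0,"tz":0,"twist":-0.2,"jaw":0},{"tx":0,"ty":0,"tz":0,"twist":-0.25,"jaw":0},{"tx":0,"ty":0,"tz":0,"twist":-0.3,"jaw":0},{"tx":0,"ty":0,"tz":0,"twist":-0.35,"jaw":0},{"tx":0,"ty":0,"tz":0,"twist":-0.4,"jaw":0},{"tx":0,"ty":0,"tz":0,"twist":-0.44,"jaw":0},{"tx":0,"ty":0,"tz":0,"twist":-0.465,"jaw":0}]}}

```text
time: 18.4
ee_pos: [0.5967, 0.0045, 0.0579]
eef_rot: [-2.208, -2.233, -0.004]
wrist_force: [-3.4, 7.2, 5.9]
width: 0.0096
finger_force: 34.1
```

Request:
{"api": "arm_command", "payload": {"rows": [{"tx":0,"ty":0,"tz":0,"twist":0,"jaw":0},{"tx":0,"ty":0,"tz":0,"twist":0,"jaw":0},{"tx":0,"ty":0,"tz":0,"twist":0,"jaw":20},{"tx":0,"ty":0,"tz":0,"twist":0,"jaw":36},{"tx":0,"ty":0,"tz":0,"twist":0,"jaw":36},{"tx":0,"ty":0,"tz":-0.15,"twist":0,"jaw":36},{"tx":0,"ty":0,"tz":-0.35,"twist":0,"jaw":36},{"tx":-0.3,"ty":0,"tz":-0.55,"twist":0,"jaw":36},{"tx":-0.3,"ty":0,"tz":-0.55,"twist":0,"jaw":36},{"tx":-0.3,"ty":0,"tz":-0.55,"twist":0,"jaw":36}]}}

```text
time: 19.65
ee_pos: [0.5977, -0.0744, 0.1957]
eef_rot: [2.215, 2.224, 0.002]
wrist_force: [1.2, 0.4, 0.7]
width: 0.0364
finger_force: 0.0
```

```bash
python3 - <<'E'
from h import *
p,R,s=tool();print(p,s['wrist_force'],s['width'])
p,d,c=grab('wrist');save(p,'w6.png',1.4)
X=cloud(d,c);Z=X[...,2]
k=(Z>.075)&(Z<.09)&(abs(X[...,1])<.03)&(X[...,0]>.54)&(X[...,0]<.66)
P=X[k];print('fin',len(P),cv2.minAreaRect(P[:,:2].astype(np.float32)))
k=(abs(Z-.069)<.006)&(np.hypot(X[...,0]-.596,X[...,1]+.0795)<.03);P=X[k];print('hub',len(P),cv2.minEnclosingCircle(P[:,:2].astype(np.float32)),P[:,2].mean())
k=(abs(Z-.102)<.006)&(X[...,0]>.48)&(X[...,0]<.54)&(abs(X[...,1])<.03);print('panel',np.percentile(X[k][:,0],[2,98]) if k.sum() else '')
E
```

```text
[ 0.59768587 -0.07439689  0.19569934] [1.18607637 0.44415124 0.6977773 ] 0.036422900812424885
fin 634 ((0.5961681008338928, 0.0023886943235993385), (0.009540087543427944, 0.03447939082980156), 0.47378674149513245)
hub 961 ((0.5969514846801758, -0.08056220412254333), 0.015063703991472721) 0.06850999501858643
panel [0.50773309 0.52198925]
```

View pics/w6.png

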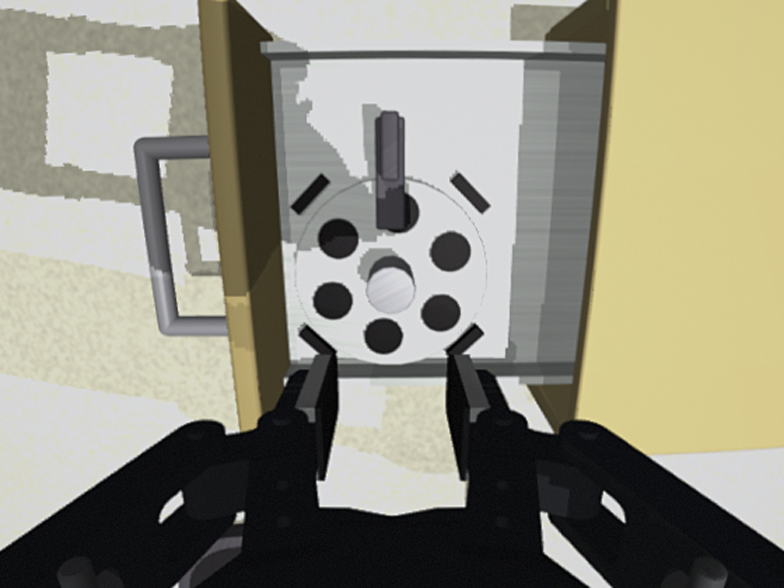

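The arm at (390,170) lies square across the rim, the holder is seated, the drawer is still out and the gripper is clear. Handing in.

```bash
python3 -c "
from h import *
print(job_done())"
```

```text
the job is handed in; nothing more can be done
None
```

I handed the job in at about 20 s on the robot's clock; the hand-in returned no verdict. The last camera check showed the drawer out to its stop within about 2 mm, the holder flat and hub up within about 2 mm of the bed's centre, the turnbutton square across its rim, and the gripper clear. I saw no bystander touched but did not re-measure them.

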